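# Lock a dispersing tube on to the bench drive

### The job

Load the dispersing tube, the one whose cap has two lugs, from the rack on to the tube drive: set it cap down in the drive's receptacle, feel for the two slots until the lugs drop in, press it down against the spring and twist it clockwise to the stop, then let go so that it stands locked and upright. Use a light hand, for the plastic lugs break at 60 N: about 12 N presses it home, and the twist ends as soon as you feel the stop. Leave the two plain tubes and the beaker as they are.

Things in the scene. Friction and masses are not known exactly. Their poses are not given: they have to be found in the camera images.
- tube: Dispersing tube, about 70 g: clear round barrel on a white bayonet cap with two lugs, standing upside down (cap lowest) in any of the rack's wells, lugs at any angle. Origin: centre of the cap's flat underside, z up along the barrel. 105 mm high. Lowest is the cap's spigot, 38 mm across, 27 mm high, its first 3 mm tapered to 33 mm; then the cap rim, 40 mm across, 27 to 36 mm.
- grip (a point): Middle of the tube's barrel, 65 mm above the tube's origin: grip here. Barrel 34 mm across from 36 to 95 mm above the origin, then a domed end. Axes as the tube.
- lug_mid (a point): On the tube's axis, 10.5 mm above its origin, between the two lugs, which point along the tube's +y and -y: each 9 mm wide, 5 mm high (8 to 13 mm above the origin), reaching 26 mm from the axis. Two small wings on the cap rim, 23 mm from the axis, stand right above them. Half a turn gives the same fit.
- drive: Tube drive, fixed to the bench: low white housing 205 x 124 mm, 50 mm high, sloping key panel on its -x side; on top a round metal receptacle ring, 72 mm across. Origin: on the bench under the ring's axis, z up. Sprung plate inside: no force while the tube's origin is above 63.5 mm over the drive's, then 1.4 N per mm; it hits bottom hard at 53 mm (15 N).
- mouth (a point): Centre of the ring's top, 78 mm above the bench; bore 41 mm across. Two facing slots in the lip, 12 mm wide, reaching 27.5 mm from the axis, pass the lugs; they lie along the drive's +y and -y only roughly: the ring may stand up to 0.4 rad either way, not measured, to be felt or seen. Off the slots the lugs rest on the ring: tube origin 70 mm above the drive's.
- seat (a point): Where the tube's origin ends when locked, 59 mm above the drive's origin, on its axis. To turn, the lugs must pass under a step: tube origin below 57 mm (over 9 N). It turns only clockwise seen from above, 1.16 rad from slot middle to a hard stop. Let go there: the spring lifts it 2 mm into end pockets. Short of them it stays at 57 mm; still in the slots it rises to 63 mm.
- rack: Fixed grey rack 85 x 255 mm, 30 mm high; origin: centre of its underside, z up. Three round wells 40.5 mm wide and 6 mm deep in a row along its y axis, 85 mm apart, the middle one at its centre; each holds one tube standing on its cap, tube origin 24 mm above the bench.
- vial_a: A plain tube without lugs in another well, barrel 29 mm across, ribbed cap 40 mm across, 92 mm high; origin: centre of the cap's underside. Leave it alone.
- vial_b: The second plain tube, the same as vial_a. Leave it alone.
- beaker: Loose glass beaker 72 mm across its rim, 95 mm high, on the bench beyond the work; origin: centre of its underside. Leave it alone.
Things that resemble listed ones, but are neither listed nor needed, are in the scene too. Leave any blue look-alike of the tube alone.

How it is judged:
On the way, in this order (a step that is already met when the one before it is completed fails the run):
1. the tube is lifted clear of the rack (z of tube in the frame of rack above 0.06 m), for 0.1 s.
2. the tube is pressed into the receptacle, its lugs below the lip (z of tube in the frame of drive below 0.0578 m and horizontal distance between tube and drive below 0.005 m), for 0.05 s.
At the end, for the whole second after the job is handed in: The tube stands upright (within 0.08 rad) and at rest in the receptacle, within 5 mm of its axis, lugs turned to the stop and risen into the end pockets: origin 57.9 to 60.5 mm above the drive's, lug axis more than 0.55 rad from the drive's y axis (z of tube in the frame of drive between 0.0579 and 0.0605 m and horizontal distance between tube and drive below 0.005 m and angle between tube's own z axis and vertical below 0.08 rad and angle between the x axis of tube and the x axis of drive, either way round above 0.55 rad and linear speed of tube below 0.01 m/s); the robot touches nothing.
It fails at once if the contact forces between tube and drive add up to over 60 N (contact force between tube and drive above 60 N).
It fails at once if a plain tube or the beaker is disturbed (distance of any of vial_a, vial_b, beaker from where it was at the start of the episode above 0.02 m).
It also fails if it takes over 72 s, if anything falls off the work surface, if the arm or the gripper's body presses on something with over 40 N, if the wrist force passes 120 N, or if a joint passes its speed limit or range.

### The arm

A 6-joint arm with a two-finger parallel gripper is mounted at the origin on the work surface. World frame = base frame: x ahead of the robot, y to its left, z up, the work surface at z = 0. Lengths are in m, angles in rad, forces in N, time in s.
With the tool pointing down it reaches from about 0.425 to 0.95 m from the base axis. Payload 14.7 kg.
Tool frame: the origin (TCP) lies between the finger pads; the fingertips stand 19 mm ahead of it and the grasp point (between the pads) is the TCP; z points along the fingers, y is the line along which they close (so a half turn about z gives the same grasp; the last joint's range is limited). The gripper opens to 85 mm and grips with 20 to 120 N. Pads are 22 mm wide; open, the fingers measure 114 mm over their backs; the gripper's body (76 mm by 85 mm) begins 54 mm behind the grasp point. The pads swing forward as they close: fully open they stand 13 mm farther back than shut.
Start: joints at [-1.363, 0.48, 1.596, -0, 1.065, -0.047], TCP at [0.164, -0.629, 0.25] pointing down, gripper open.
Joint ranges: [-2.75, 2.75], [-0.82, 2.05], [0.23, 2.67], [-1.56, 4.7], [0.09, 2.69], [-2.92, 2.92]. Speed limits (rad/s): [1.89, 1.89, 2.39, 3.01, 3.01, 3.01].

### API

Orientations are given as a unit quaternion [w, x, y, z].
In Python, from bench import manip gives the robot as it stands.
- The arm moves only by the tool apply_moves, never from a script. Its argument "plan" is a list that holds one entry, the list of rows, each a list of 6 numbers: the shift along the world's x, y, z in units of 60 mm (1.0 is 60 mm), then the turn, a rotation vector about the world's x, y, z in degrees. A call has 1 to 12 rows; each row is the pose to reach, as a shift and turn from the pose commanded when the call began; what a row does not reach only later rows make up. A row lasts 1/8 s, in which the tool goes at most 62.5 mm and 10.7 degrees, less where a joint would pass 70% of its speed; a pose out of reach is approached as far as the arm can. A call with a gripper value outside its range is refused whole. "hand" is the closure, from 0 (fully open) to 1 (shut), set as the call begins (left out, the last holds). The fingers move at their own pace and stop on an object; the grip force is fixed at half the most. Time passes only in rows, so rows that repeat a pose let the fingers close. It gives the time, the measured TCP pose, the force, the opening and the grip force at its end, in the units of the state.
- manip.read_state(): the state, without advancing time (a new reading comes with each control period).
- manip.capture(name): name is "scene" or "top"; returns a dict with "img" (400x640x3 uint8, red, green, blue), "range_z" (400x640 float32, m along the optical axis (not along the pixel's ray), 0 where there is no reading), "fx", "fy", "cx", "cy" (pixels), "k1" (the pictures are not rectified: a ray, as slopes to the right and down, at radius r is drawn at 1 + k1 r^2 times it, then the intrinsics apply), "world_from_camera" (4x4, takes a point from camera to world coordinates). Camera axes: x right, y up, looking along -z (the intrinsics and any distortion apply to the point x, -y, -z); pixel columns grow to the right and rows downward; lengths in m; the calibration is good to about 2 mm. A picture is of the moment at which its call begins.
- manip.hand_in(): hands the job in; it is judged then, once.
The state is a dict: "t": time; "joints": joint angles; "joint_vel": joint speeds; "effort": joint torques, N m; "ee_pos": TCP position; "tcp_rot": TCP orientation; "force": force on the tool from outside, world axes, zero at the start; "wrist_torque": the same for the moment, N m; "gripper_width": opening from 0.0 (shut) to 1.0 (fully open); "finger_force": force on a finger pad.
Only numpy, scipy, OpenCV 4.12 (cv2) and the standard library are available. Lean on these libraries where they do the work, as an engineer would, in place of code of your own. Each camera call takes 0.05 s, during which the arm holds its last target. There are 200 camera calls.

## Working session

There is one attempt and no reset: what is moved stays moved. The work goes in short steps, Python scripts to look and compute and a tool call to move; the robot and the scene stay as the last step left them, time stands still between calls to the robot, and variables do not carry over. Pictures are saved under pics/ and viewed, at most 10 in all, crops included, and the job is handed in when it is done.

Besides the shell and the picture viewer there is one more tool, called after "Emit:" in YAML: its name, and indented under it one key for each argument. apply_moves: Moves the arm, as the interface text tells. Its arguments: {"type":"object","properties":{"plan":{"type":"array","items":{"type":"array","items":{"type":"array","items":{"type":"number"}}}},"hand":{"type":"number"}},"required":["plan"]}

```bash
mkdir -p pics
cat > h.py <<'E'
import numpy as np, cv2, pickle
from bench import manip
def cap(n,tag):
    c=manip.capture(n); pickle.dump(c,open(f'pics/{tag}.pkl','wb')); cv2.imwrite(f'pics/{tag}.png',c['img'][:,:,::-1]); return c
def load(tag): return pickle.load(open(f'pics/{tag}.pkl','rb'))
def ray(c,u,v):
    p=cv2.undistortPoints(np.array([[[u,v]]],float),np.array([[c['fx'],0,c['cx']],[0,c['fy'],c['cy']],[0,0,1]],float),np.array([c['k1'],0,0,0,0],float))[0,0]
    return np.array([p[0],-p[1],-1.])
def w(c,u,v,z=None):
    T=np.array(c['world_from_camera']); r=T[:3,:3]@ray(c,u,v); o=T[:3,3]
    d=c['range_z'][int(round(v)),int(round(u))] if z is None else (z-o[2])/r[2]
    return o+d*r
E
python3 - <<'E'
from h import *
for n in('scene','top'):
    c=cap(n,n+'0'); print(n,c['fx'],c['k1'],np.round(c['world_from_camera'],3).tolist())
print(manip.read_state())
E
```

```text
scene 421.189727018719 -0.08906433587697538 [[-0.102, -0.617, 0.78, 1.364], [0.995, -0.069, 0.075, 0.077], [0.007, 0.784, 0.621, 0.645], [0.0, 0.0, 0.0, 1.0]]
top 365.64738129665494 -0.06502694544092562 [[-0.017, 0.981, -0.191, 0.482], [-0.999, -0.023, -0.03, -0.002], [-0.034, 0.191, 0.981, 0.809], [0.0, 0.0, 0.0, 1.0]]
{'t': 0.1, 'joints': array([-1.36258647e+00,  4.80780405e-01,  1.59680621e+00,  1.14790342e-05,
        1.06511296e+00, -4.66092156e-02]), 'joint_vel': array([ 4.97003455e-04, -8.24053171e-04,  2.63790573e-04, -5.83752491e-04,
        8.40208498e-05,  6.42060962e-05]), 'effort': array([ 6.44157390e-04, -9.52258372e+01, -4.31043649e+01, -2.08482816e-04,
        5.12976272e-03,  1.06449590e-05]), 'ee_pos': array([ 0.16379094, -0.62866195,  0.24973097]), 'tcp_rot': array([-5.52060032e-04,  9.91894581e-01,  1.27062324e-01, -3.96678844e-05]), 'force': array([ 0.13508361,  0.57058719, -0.16958049]), 'wrist_torque': array([ 0.01829863, -0.02243517,  0.05106272]), 'finger_force': 0.0, 'gripper_width': 1.0006116613728464}
```

View pics/scene0.png

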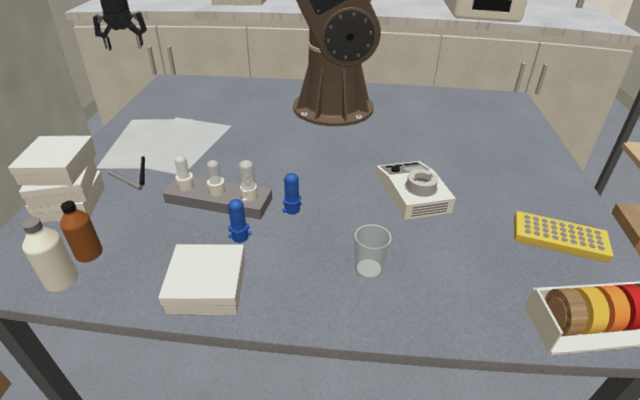

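View pics/top0.png

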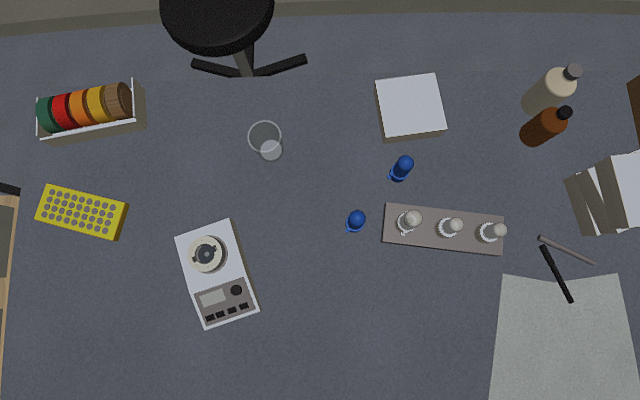

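The dispersing tube looks like the one in the rack well nearest the drive, at top (410,220) and scene (248,180). The drive ring is at top (207,253). Next I'll enlarge both.

Run:
```python
from h import *
t=load('top0')['img'];s=load('scene0')['img']
f=lambda i,u,v,r:cv2.resize(i[v-r:v+r,u-r:u+r],(400,300) if 0 else (390,390),interpolation=cv2.INTER_CUBIC)
a=np.hstack([f(t,410,222,30),f(t,207,253,30)])
cv2.imwrite('pics/z1.png',a[:,:,::-1])
a=np.hstack([f(s,247,180,30),f(s,422,184,30)])
cv2.imwrite('pics/z2.png',a[:,:,::-1])
```

```text
(no output)
```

View pics/z1.png

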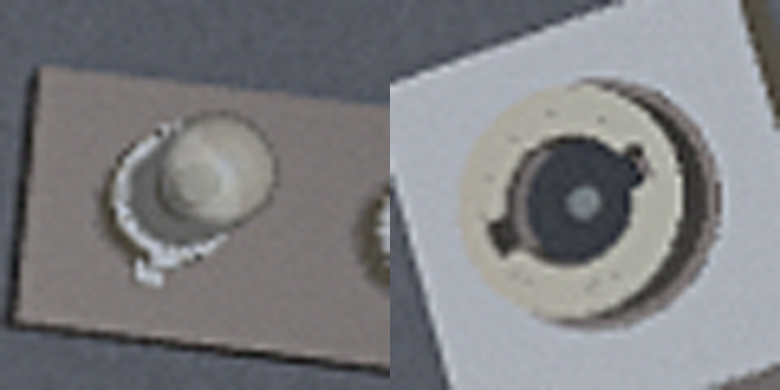

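View pics/z2.png

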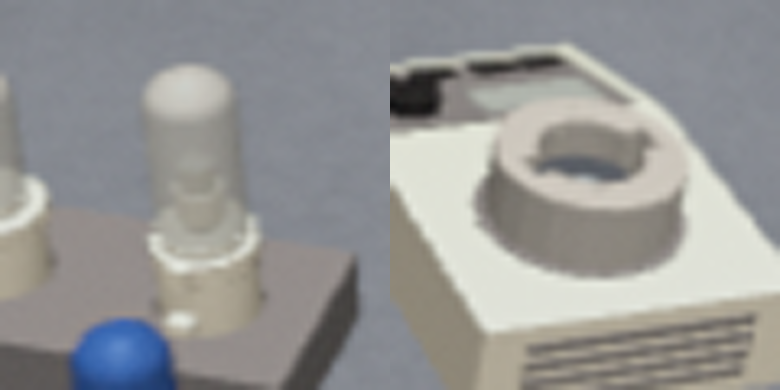

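Top crop: the tube rim circle is centred near crop (171,198), with the wing and lug at about (148,270). The ring is centred at about (571,201), with slots at (503,236) and (636,166). The scene crop shows a lug at (180,320). Now I'll convert these to world positions and cross-check with depth.

Run:
```python
from h import *
c=load('top0');s=load('scene0')
T=lambda x,y,z:w(c,380+(x+.5)/6.5-.5,192+(y+.5)/6.5-.5,z)
D=lambda x,y,z:w(c,177+(x-390+.5)/6.5-.5,223+(y+.5)/6.5-.5,z)
S=lambda x,y,z:w(s,217+(x+.5)/6.5-.5,150+(y+.5)/6.5-.5,z)
S2=lambda x,y,z:w(s,392+(x-390+.5)/6.5-.5,154+(y+.5)/6.5-.5,z)
p=lambda n,v:print(n,np.round(v,4))
p('rim c',T(171,198,.06));p('dome',T(219,160,.112));p('lug z37',T(150,272,.037));p('wing z60',T(148,268,.06))
p('ring',D(571,201,.078))
a,b=D(503,236,.078),D(636,166,.078);p('slots',a);p('',b);print('slotmid',(a+b)/2,'len',np.linalg.norm(a-b),'dir',np.degrees(np.arctan2(*(b-a)[1::-1])))
p('scene lug z37',S(180,320,.037));p('scene rim front z.06',S(204,262,.06));
p('scene rim left',S(150,235,.06));p('scene rim right',S(260,235,.06))
p('scene barrel top L',S(143,100,.110));p('R',S(237,100,.11))
p('scene ring L',S2(488,160,.078));p('R',S2(686,165,.078));p('front',S2(590,210,.078));p('back',S2(590,97,.078))
p('sc slot1',S2(535,160,.078));p('sc slot2',S2(648,140,.078))
# depth based: cloud from both
def cloud(c):
    v,u=np.mgrid[0:400,0:640]
    q=cv2.undistortPoints(np.stack([u,v],-1).reshape(-1,1,2).astype(float),np.array([[c['fx'],0,c['cx']],[0,c['fy'],c['cy']],[0,0,1]],float),np.array([c['k1'],0,0,0,0],float))[:,0]
    d=c['range_z'].reshape(-1);X=np.c_[q[:,0],-q[:,1],-np.ones(len(q))]*d[:,None]
    M=np.array(c['world_from_camera']);return (X@M[:3,:3].T+M[:3,3])[d>0]
ct=D(571,201,.078);tt=T(171,198,.06)
for n,cc in(('top',c),('scene',s)):
    P=cloud(cc)
    k=P[(np.linalg.norm(P[:,:2]-ct[:2],axis=1)<.045)&(P[:,2]>.07)]
    (e,r)=cv2.minEnclosingCircle(k[:,:2].astype(np.float32)*1000);p(n+' ring',[*e,r,np.median(k[:,2])*1000])
    h=P[(np.linalg.norm(P[:,:2]-ct[:2],axis=1)<.2)&(P[:,2]>.042)&(P[:,2]<.058)]
    print(n,'housing',cv2.minAreaRect(h[:,:2].astype(np.float32)*1000))
    k=P[(np.linalg.norm(P[:,:2]-tt[:2],axis=1)<.04)&(P[:,2]>.034)]
    for lo,hi in((.034,.045),(.052,.063),(.065,.115),(.115,.14)):
        m=k[(k[:,2]>lo)&(k[:,2]<hi)];p((n,lo,len(m)),[m.min(0),m.max(0)] if len(m) else 0)
    h=P[(P[:,2]>.024)&(P[:,2]<.035)&(np.linalg.norm(P[:,:2]-tt[:2]-[0,-.085],axis=1)<.15)]
    print(n,'rack',cv2.minAreaRect(h[:,:2].astype(np.float32)*1000))
```

```text
rim c [ 0.5752 -0.161   0.06  ]
dome [ 0.5796 -0.1648  0.112 ]
lug z37 [ 0.5541 -0.1576  0.037 ]
wing z60 [ 0.5532 -0.1524  0.06  ]
ring [0.5176 0.249  0.078 ]
slots [0.5071 0.2702 0.078 ]
 [0.5281 0.2288 0.078 ]
slotmid [0.51757451 0.24946588 0.078     ] len 0.04646173431947404 dir -63.06272417519405
scene lug z37 [ 0.5978 -0.1668  0.037 ]
scene rim front z.06 [ 0.5923 -0.157   0.06  ]
scene rim left [ 0.5782 -0.1804  0.06  ]
scene rim right [ 0.5738 -0.1404  0.06  ]
scene barrel top L [ 0.565 -0.181  0.11 ]
R [ 0.5614 -0.1475  0.11  ]
scene ring L [0.5284 0.2123 0.078 ]
R [0.523  0.2849 0.078 ]
front [0.5557 0.2467 0.078 ]
back [0.4816 0.2539 0.078 ]
sc slot1 [0.5264 0.2295 0.078 ]
sc slot2 [0.5083 0.2727 0.078 ]
top ring [517.7808 249.076   36.2552  79.3279]
top housing ((496.3188171386719, 241.70016479492188), (166.46702575683594, 125.58170318603516), 18.38165283203125)
('top', 0.034, 48) [[ 0.5403 -0.1818  0.034 ]
 [ 0.6022 -0.1243  0.0447]]
('top', 0.052, 70) [[ 0.5526 -0.1792  0.0532]
 [ 0.5984 -0.1426  0.0629]]
('top', 0.065, 104) [[ 0.5589 -0.1694  0.0652]
 [ 0.5904 -0.1452  0.1138]]
('top', 0.115, 258) [[ 0.5597 -0.1791  0.115 ]
 [ 0.5923 -0.1456  0.1327]]
top rack ((591.9727783203125, -250.71282958984375), (256.79144287109375, 144.0831298828125), 81.31216430664062)
scene ring [520.1609 250.2626  37.6797  77.6723]
scene housing ((502.926025390625, 245.56390380859375), (163.02877807617188, 126.93814086914062), 18.556804656982422)
('scene', 0.034, 71) [[ 0.5734 -0.1775  0.034 ]
 [ 0.603  -0.1422  0.0449]]
('scene', 0.052, 81) [[ 0.5696 -0.1796  0.0522]
 [ 0.6009 -0.1415  0.0628]]
('scene', 0.065, 269) [[ 0.572  -0.1779  0.065 ]
 [ 0.596  -0.1445  0.1148]]
('scene', 0.115, 129) [[ 0.5667 -0.1772  0.1151]
 [ 0.5943 -0.1451  0.1307]]
scene rack ((605.037109375, -251.44140625), (258.2069091796875, 175.18020629882812), 81.65866088867188)
```

Emit:
apply_moves:
  plan:
    - [[6.87,7.79,0,0,0,75],[6.87,7.79,0,0,0,75],[6.87,7.79,0,0,0,75],[6.87,7.79,0,0,0,75],[6.87,7.79,0,0,0,75],[6.87,7.79,0,0,0,75],[6.87,7.79,0,0,0,75],[6.87,7.79,0,0,0,75],[6.87,7.79,0,0,0,75],[6.87,7.79,0,0,0,75],[6.87,7.79,0,0,0,75],[6.87,7.79,0,0,0,75]]
  hand: 0

```text
t: 1.6
ee_pos: [0.5756, -0.1614, 0.2498]
tcp_rot: [-0.0, 0.709, 0.705, -0.0]
force: [-0.1, -0.4, 0.7]
gripper_width: 1.006
finger_force: 0.0
```

Run:
```python
from h import *
c=load('top0');print(w(c,403,161,.10),w(c,356,217,.10))
s=cap('scene','s1');i=cv2.resize(s['img'][60:260,130:350],(660,600),interpolation=cv2.INTER_CUBIC)
cv2.imwrite('pics/s1z.png',i[:,:,::-1])
```

```text
[ 0.6935142  -0.15454397  0.1       ] [ 0.5822952  -0.05600416  0.1       ]
```

View pics/s1z.png

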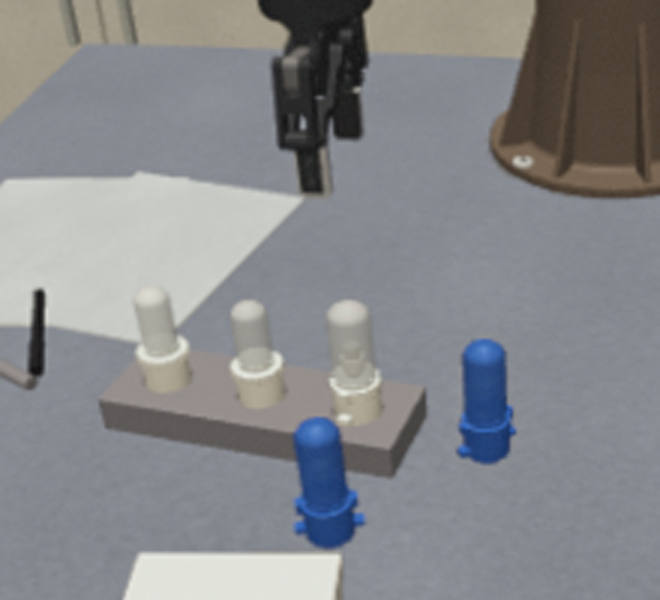

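The gripper is above the lugged tube, whose lug shows at crop (345,420). The blue look-alikes are clear of the fingers, so I'm descending.

Emit:
apply_moves:
  plan:
    - [[0,0,-0.8,0,0,0],[0,0,-1.5,0,0,0],[0,0,-2.1,0,0,0],[0,0,-2.5,0,0,0],[0,0,-2.68,0,0,0],[0,0,-2.68,0,0,0],[0,0,-2.68,0,0,0]]

```text
t: 2.52
ee_pos: [0.5765, -0.1621, 0.0905]
tcp_rot: [0.001, 0.71, 0.704, 0.0]
force: [0.6, 0.5, 0.4]
gripper_width: 0.997
finger_force: 0.0
```

Emit:
apply_moves:
  plan:
    - [[0,0,0,0,0,0],[0,0,0,0,0,0],[0,0,0,0,0,0],[0,0,0,0,0,0],[0,0,0,0,0,0],[0,0,0,0,0,0],[0,0,0,0,0,0],[0,0,0,0,0,0]]
  hand: 1

```text
t: 3.52
ee_pos: [0.5762, -0.1616, 0.09]
tcp_rot: [0.0, 0.71, 0.705, 0.0]
force: [-1.4, 0.4, 7.7]
gripper_width: 0.386
finger_force: 59.0
```

Emit:
apply_moves:
  plan:
    - [[0,0,0.2,0,0,0],[0,0,0.6,0,0,0],[0,0,1.2,0,0,0],[0,0,1.9,0,0,0],[0,0,2.4,0,0,0],[0,0,2.67,0,0,0],[0,0,2.67,0,0,0],[0,0,2.67,0,0,0]]

```text
t: 4.53
ee_pos: [0.5754, -0.1614, 0.2485]
tcp_rot: [-0.001, 0.71, 0.705, -0.0]
force: [-0.4, 0.2, -1.7]
gripper_width: 0.384
finger_force: 59.5
```

Emit:
apply_moves:
  plan:
    - [[-0.05,0.4,0,0,0,-3],[-0.2,1.2,0,0,0,-9],[-0.3,2.1,0,0,0,-15],[-0.42,3,0,0,0,-21],[-0.55,3.9,0,0,0,-27],[-0.68,4.8,0,0,0,-33],[-0.8,5.6,0,0,0,-39],[-0.9,6.3,0,0,0,-44],[-0.95,6.7,0,0,0,-47],[-0.96,6.84,0,0,0,-48],[-0.96,6.84,0,0,0,-48],[-0.96,6.84,0,0,0,-48]]

```text
t: 6.02
ee_pos: [0.5185, 0.2478, 0.2493]
tcp_rot: [0.0, 0.935, 0.355, -0.0]
force: [-0.3, -0.2, -1.4]
gripper_width: 0.38
finger_force: 59.6
```

Run:
```python
from h import *
s=cap('scene','s2');t=cap('top','t2');st=manip.read_state();print(st['ee_pos'],st['joints'],st['force'],st['wrist_torque'],st['tcp_rot'],st['gripper_width'])
a=cv2.resize(s['img'][90:210,370:480],(550,600),interpolation=cv2.INTER_CUBIC)
cv2.imwrite('pics/s2z.png',a[:,:,::-1])
```

```text
[0.51857461 0.24786852 0.24955488] [ 3.93210423e-01  3.76295059e-01  1.77298684e+00 -1.44737663e-04
  9.92677883e-01  1.23861038e+00] [-0.18796896 -0.40418558 -1.18225935] [-0.01653669  0.03448301 -0.03803682] [ 6.61728937e-05  9.34928864e-01  3.54835148e-01 -1.81627880e-04] 0.3838990927227909
```

View pics/s2z.png

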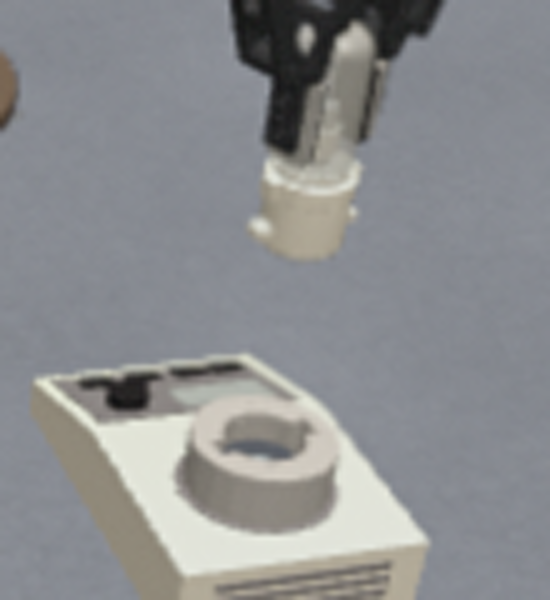

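The lug tips are at crop (254,228) and (355,212), and the slot ends at about (218,441) and (312,425). I'll compute the angles from these.

```bash
python3 - <<'E'
from h import *
s=load('s2')
S=lambda x,y,z:w(s,370+(x+.5)/5-.5,90+(y+.5)/5-.5,z)
def seg(n,a,b,z):
    A,B=S(*a,z),S(*b,z);d=B-A;print(n,np.round((A+B)/2,4),'len',np.linalg.norm(d).round(4),'ang',np.degrees(np.arctan2(d[1],d[0])).round(1))
seg('lug',(254,228),(355,212),.194)
seg('lug',(258,228),(353,213),.194)
seg('slot',(218,441),(312,425),.078)
seg('slot',(222,441),(308,430),.078)
seg('ringLR',(187,440),(338,447),.078)
seg('rimLR',(263,170),(361,172),.1835+.036)
E
python3 - <<'E'
import cv2
i=cv2.imread('pics/top0.png')
cv2.imwrite('pics/ring.png',cv2.resize(i[229:277,182:230],(576,576),interpolation=cv2.INTER_LANCZOS4))
E
```

```text
lug [0.517  0.2504 0.194 ] len 0.0517 ang 114.0
lug [0.5174 0.2507 0.194 ] len 0.0486 ang 113.9
slot [0.5154 0.2514 0.078 ] len 0.0505 ang 112.2
slot [0.5175 0.2511 0.078 ] len 0.0447 ang 108.6
ringLR [0.5245 0.2492 0.078 ] len 0.0718 ang 92.1
rimLR [0.5196 0.2489 0.2195] len 0.0434 ang 95.3
```

View pics/ring.png

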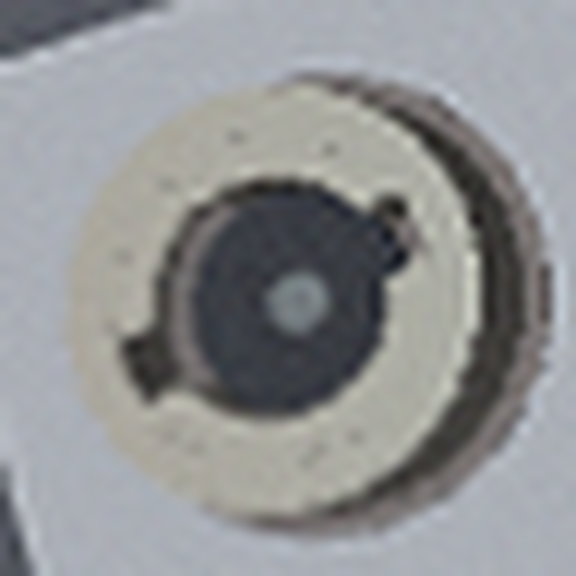

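Run:
```python
from h import *
c=load('top0')
S=lambda x,y,z:w(c,182+(x+.5)/12-.5,229+(y+.5)/12-.5,z)
for a,b in(((133,378),(410,222)),((68,300),(478,300)),((273,80),(273,520))):
    A,B=S(*a,.078),S(*b,.078);d=A-B;print(np.round((A+B)/2,4),np.linalg.norm(d).round(4),np.degrees(np.arctan2(d[1],d[0])).round(1))
```

```text
[0.5175 0.2495 0.078 ] 0.0532 118.6
[0.5175 0.2494 0.078 ] 0.0705 89.3
[0.5178 0.2493 0.078 ] 0.0735 2.1
```

Emit:
apply_moves:
  plan:
    - [[-0.01,0.02,-0.4,0,0,0],[-0.01,0.02,-0.9,0,0,0],[-0.01,0.02,-1.3,0,0,0],[-0.01,0.02,-1.55,0,0,0],[-0.01,0.02,-1.64,0,0,0],[-0.01,0.02,-1.68,0,0,0],[-0.01,0.02,-1.72,0,0,0],[-0.01,0.02,-1.76,0,0,0],[-0.01,0.02,-1.8,0,0,0],[-0.01,0.02,-1.83,0,0,0],[-0.01,0.02,-1.83,0,0,0],[-0.01,0.02,-1.83,0,0,0]]

```text
t: 7.62
ee_pos: [0.5179, 0.25, 0.1399]
tcp_rot: [-0.0, 0.935, 0.355, 0.0]
force: [-0.3, -0.1, -0.9]
gripper_width: 0.377
finger_force: 59.6
```

Emit:
apply_moves:
  plan:
    - [[0,0,-0.02,0,0,0],[0,0,-0.04,0,0,0],[0,0,-0.06,0,0,0],[0,0,-0.07,0,0,0],[0,0,-0.07,0,0,0]]

```text
t: 8.25
ee_pos: [0.5178, 0.25, 0.1356]
tcp_rot: [0.0, 0.935, 0.355, -0.0]
force: [-0.2, 0.1, -1.3]
gripper_width: 0.383
finger_force: 59.6
```

```bash
cat > r.py <<'E'
from h import *
s=manip.read_state();q=s['tcp_rot'];print(np.round(s['ee_pos'],4),np.round(s['force'],2),np.round(s['wrist_torque'],3),'phi',np.degrees(2*np.arctan2(q[2],q[1])).round(2),'q6',s['joints'][5].round(3))
E
python3 r.py
```

```text
[0.5178 0.25   0.1356] [-0.15  0.09 -1.26] [-0.072  0.043 -0.012] phi 41.6 q6 1.242
```

Emit:
apply_moves:
  plan:
    - [[0,0,-0.01,0,0,0],[0,0,-0.02,0,0,0],[0,0,-0.03,0,0,0],[0,0,-0.03,0,0,0]]

```text
t: 8.75
ee_pos: [0.5178, 0.25, 0.1338]
tcp_rot: [0.0, 0.935, 0.355, -0.0]
force: [-0.5, -0.4, -0.2]
gripper_width: 0.38
finger_force: 59.6
```

Emit:
apply_moves:
  plan:
    - [[0,0,-0.01,0,0,0],[0,0,-0.02,0,0,0],[0,0,-0.03,0,0,0],[0,0,-0.03,0,0,0]]

```text
t: 9.25
ee_pos: [0.5178, 0.25, 0.132]
tcp_rot: [-0.0, 0.935, 0.355, -0.0]
force: [-0.5, -0.6, -0.6]
gripper_width: 0.383
finger_force: 59.6
```

The lugs went straight into the slots: the tube is below the 70 mm rest height with no contact force. Now pressing.

Emit:
apply_moves:
  plan:
    - [[0,0,-0.02,0,0,0],[0,0,-0.04,0,0,0],[0,0,-0.06,0,0,0],[0,0,-0.08,0,0,0],[0,0,-0.1,0,0,0],[0,0,-0.12,0,0,0],[0,0,-0.12,0,0,0]]

```text
t: 10.12
ee_pos: [0.5179, 0.25, 0.125]
tcp_rot: [-0.0, 0.935, 0.355, 0.0]
force: [-1.2, 0.8, 5.7]
gripper_width: 0.383
finger_force: 60.0
```

```bash
python3 r.py
```

```text
[0.5179 0.25   0.125 ] [-1.21  0.79  5.72] [-0.05   0.203  0.038] phi 41.6 q6 1.242
```

Emit:
apply_moves:
  plan:
    - [[0,0,-0.02,0,0,0],[0,0,-0.04,0,0,0],[0,0,-0.06,0,0,0],[0,0,-0.065,0,0,0],[0,0,-0.065,0,0,0]]

```text
t: 10.75
ee_pos: [0.518, 0.2501, 0.1214]
tcp_rot: [-0.0, 0.935, 0.355, 0.0]
force: [-1.7, -0.4, 9.5]
gripper_width: 0.384
finger_force: 60.5
```

```bash
python3 r.py
```

```text
[0.518  0.2501 0.1214] [-1.75 -0.41  9.46] [-0.133  0.475 -0.031] phi 41.6 q6 1.242
```

Emit:
apply_moves:
  plan:
    - [[0,0,-0.015,0,0,0],[0,0,-0.015,0,0,0],[0,0,-0.015,0,0,-3],[0,0,-0.015,0,0,-6],[0,0,-0.015,0,0,-9],[0,0,-0.015,0,0,-12],[0,0,-0.015,0,0,-15],[0,0,-0.015,0,0,-15]]

```text
t: 11.75
ee_pos: [0.5187, 0.2503, 0.1208]
tcp_rot: [-0.0, 0.973, 0.23, 0.001]
force: [-0.9, -0.5, 11.0]
gripper_width: 0.383
finger_force: 60.7
```

```bash
python3 r.py
```

```text
[0.5187 0.2503 0.1208] [-0.87 -0.48 10.96] [-0.176  0.032 -0.034] phi 26.55 q6 1.504
```

Emit:
apply_moves:
  plan:
    - [[0,0,0,0,0,-4],[0,0,0,0,0,-8],[0,0,0,0,0,-12],[0,0,0,0,0,-16],[0,0,0,0,0,-20],[0,0,0,0,0,-24],[0,0,0,0,0,-28],[0,0,0,0,0,-32],[0,0,0,0,0,-36],[0,0,0,0,0,-36]]

```text
t: 13.0
ee_pos: [0.5184, 0.2501, 0.1207]
tcp_rot: [-0.0, 0.997, -0.082, 0.001]
force: [-0.7, -1.1, 11.9]
gripper_width: 0.381
finger_force: 60.7
```

```bash
python3 r.py
```

```text
[0.5184 0.2501 0.1207] [-0.68 -1.08 11.91] [-0.495  0.193 -0.1  ] phi -9.46 q6 2.133
```

Emit:
apply_moves:
  plan:
    - [[0,0,0,0,0,-2],[0,0,0,0,0,-4],[0,0,0,0,0,-6],[0,0,0,0,0,-8],[0,0,0,0,0,-9.5],[0,0,0,0,0,-9.5]]

```text
t: 13.75
ee_pos: [0.5183, 0.25, 0.1207]
tcp_rot: [-0.0, 0.986, -0.164, 0.0]
force: [-0.6, -1.6, 11.1]
gripper_width: 0.383
finger_force: 60.7
```

```bash
python3 r.py
```

```text
[0.5183 0.25   0.1207] [-0.62 -1.57 11.07] [-0.462  0.229 -0.032] phi -18.92 q6 2.298
```

Emit:
apply_moves:
  plan:
    - [[0,0,0,0,0,-1],[0,0,0,0,0,-2],[0,0,0,0,0,-2]]

```text
t: 14.12
ee_pos: [0.5183, 0.25, 0.1207]
tcp_rot: [-0.0, 0.983, -0.181, 0.0]
force: [-0.0, -1.5, 11.5]
gripper_width: 0.381
finger_force: 60.7
```

```bash
python3 r.py
```

```text
[0.5183 0.25   0.1207] [-0.03 -1.5  11.5 ] [-0.458  0.18   0.044] phi -20.91 q6 2.333
```

Emit:
apply_moves:
  plan:
    - [[0,0,0,0,0,-0.8],[0,0,0,0,0,-1.5],[0,0,0,0,0,-1.5]]

```text
t: 14.5
ee_pos: [0.5183, 0.25, 0.1207]
tcp_rot: [-0.0, 0.981, -0.194, 0.001]
force: [-0.4, -2.5, 11.6]
gripper_width: 0.387
finger_force: 60.7
```

```bash
python3 r.py
```

```text
[0.5183 0.25   0.1207] [-0.37 -2.49 11.56] [-0.461  0.233  0.033] phi -22.4 q6 2.359
```

Emit:
apply_moves:
  plan:
    - [[0,0,0,0,0,-0.8],[0,0,0,0,0,-1.5],[0,0,0,0,0,-1.5]]

```text
t: 14.88
ee_pos: [0.5184, 0.25, 0.1207]
tcp_rot: [-0.0, 0.978, -0.207, 0.001]
force: [-0.5, -2.6, 11.4]
gripper_width: 0.383
finger_force: 60.7
```

```bash
python3 r.py
```

```text
[0.5184 0.25   0.1207] [-0.49 -2.56 11.38] [-0.562  0.144  0.167] phi -23.9 q6 2.385
```

Emit:
apply_moves:
  plan:
    - [[0,0,0,0,0,-0.5],[0,0,0,0,0,-1],[0,0,0,0,0,-1]]

```text
t: 15.25
ee_pos: [0.5185, 0.2498, 0.1207]
tcp_rot: [-0.0, 0.977, -0.215, 0.001]
force: [-0.1, -5.1, 10.9]
gripper_width: 0.377
finger_force: 60.7
```

```bash
python3 r.py
```

```text
[0.5185 0.2498 0.1207] [-0.14 -5.07 10.93] [-0.924 -0.055  0.149] phi -24.89 q6 2.402
```

The stop is felt at 66.5° of twist: torque is up and the lateral reaction is about 5 N. I'll ease up so the spring lifts the tube into the pockets.

Emit:
apply_moves:
  plan:
    - [[0,0,0.02,0,0,0],[0,0,0.04,0,0,0],[0,0,0.055,0,0,0],[0,0,0.055,0,0,0]]

```text
t: 15.75
ee_pos: [0.5184, 0.2499, 0.1236]
tcp_rot: [-0.0, 0.977, -0.215, 0.0]
force: [3.1, -4.5, 7.2]
gripper_width: 0.385
finger_force: 60.2
```

```bash
python3 r.py
```

```text
[0.5184 0.2499 0.1236] [ 3.11 -4.46  7.19] [-0.945 -0.59   0.217] phi -24.89 q6 2.402
```

Emit:
apply_moves:
  plan:
    - [[0,0,0.01,0,0,0],[0,0,0.02,0,0,0],[0,0,0.02,0,0,0]]

```text
t: 16.12
ee_pos: [0.5183, 0.2499, 0.1247]
tcp_rot: [-0.0, 0.977, -0.215, 0.0]
force: [4.5, -5.0, 3.6]
gripper_width: 0.382
finger_force: 59.8
```

```bash
python3 r.py
```

```text
[0.5183 0.2499 0.1247] [ 4.45 -4.99  3.62] [-0.819 -0.701  0.163] phi -24.89 q6 2.402
```

Emit:
apply_moves:
  plan:
    - [[0,0,0,0,0,0],[0,0,0,0,0,0],[0,0,0,0,0,0],[0,0,0,0,0,0],[0,0,0,0,0,0],[0,0,0,0,0,0],[0,0,0,0,0,0],[0,0,0,0,0,0]]
  hand: 0

```text
t: 17.12
ee_pos: [0.5178, 0.25, 0.1246]
tcp_rot: [-0.0, 0.976, -0.216, 0.0]
force: [0.6, 0.6, -0.1]
gripper_width: 1.001
finger_force: 0.0
```

Emit:
apply_moves:
  plan:
    - [[0,0,0.3,0,0,0],[0,0,0.8,0,0,0],[0,0,1.5,0,0,0],[0,0,2.3,0,0,0],[-0.5,-1,2.5,0,0,0],[-0.5,-2,2.5,0,0,0],[-0.5,-3,2.5,0,0,0],[-0.5,-4,2.5,0,0,0],[-0.5,-4,2.5,0,0,0]]

```text
t: 18.25
ee_pos: [0.4877, 0.0064, 0.2748]
tcp_rot: [0.0, 0.976, -0.218, 0.0]
force: [-0.2, 0.5, 1.1]
gripper_width: 0.999
finger_force: 0.0
```

```bash
python3 - <<'E'
from h import *
s=cap('scene','s3');t=cap('top','t3')
a=cv2.resize(s['img'][120:220,370:470],(390,390),interpolation=cv2.INTER_CUBIC)
b=cv2.resize(t['img'][223:283,177:237],(390,390),interpolation=cv2.INTER_CUBIC)
cv2.imwrite('pics/s3z.png',np.hstack([a,b])[:,:,::-1])
E
python3 r.py
```

```text
[0.4878 0.0095 0.2747] [ 0.26  0.06 -0.86] [ 0.02   0.025 -0.03 ] phi -25.02 q6 1.964
```

View pics/s3z.png

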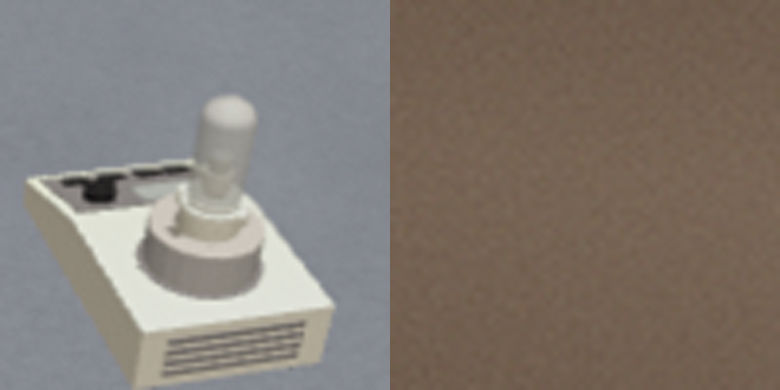

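The tube stands upright in the ring. The arm blocks the top camera, so I'll clear it and check height and lug angle.

Emit:
apply_moves:
  plan:
    - [[0,-1,0,0,0,0],[0,-2,0,0,0,0],[0,-3,0,0,0,0],[-0.2,-4,0,0,0,0],[-0.2,-5,0,0,0,0],[-0.2,-5,0,0,0,0],[-0.2,-5,0,0,0,0]]

```text
t: 19.23
ee_pos: [0.4762, -0.2887, 0.2743]
tcp_rot: [-0.0, 0.977, -0.215, -0.0]
force: [-0.1, 0.6, 0.0]
gripper_width: 0.997
finger_force: 0.0
```

Run:
```python
from h import *
def cloud(c):
    v,u=np.mgrid[0:400,0:640]
    q=cv2.undistortPoints(np.stack([u,v],-1).reshape(-1,1,2).astype(float),np.array([[c['fx'],0,c['cx']],[0,c['fy'],c['cy']],[0,0,1]],float),np.array([c['k1'],0,0,0,0],float))[:,0]
    d=c['range_z'].reshape(-1);X=np.c_[q[:,0],-q[:,1],-np.ones(len(q))]*d[:,None]
    M=np.array(c['world_from_camera']);return (X@M[:3,:3].T+M[:3,3])[d>0]
def z(P,ctr,r0,r1,lo,hi):
    r=np.linalg.norm(P[:,:2]-ctr,axis=1);k=P[(r>=r0)&(r<r1)&(P[:,2]>lo)&(P[:,2]<hi)];return len(k),np.round(np.median(k,0)*1000,1)
R=[.518,.2498]
for n in('scene','top'):
    A=cloud(load(n+'0'));B=cloud(cap(n,n+'9'))
    print(n,'dome rack',z(A,[.576,-.1616],0,.006,.11,.15),'ring0',z(A,R,.024,.034,.07,.085),'dome now',z(B,R,0,.006,.14,.19),'ring now',z(B,R,.027,.034,.07,.085))
t=load('top9')
b=cv2.resize(t['img'][223:283,177:237],(600,600),interpolation=cv2.INTER_CUBIC);cv2.imwrite('pics/t9z.png',b[:,:,::-1])
```

```text
scene dome rack (10, array([ 576.4, -160.6,  129.5])) ring0 (194, array([520.9, 249.5,  78.1])) dome now (10, array([519.5, 249.3, 164.7])) ring now (106, array([531.6, 236.8,  78. ]))
top dome rack (32, array([ 575.8, -161.6,  130. ])) ring0 (428, array([516.1, 250.2,  79.4])) dome now (36, array([518.1, 249.8, 165.1])) ring now (256, array([513.1, 240.3,  79.5]))
```

View pics/t9z.png

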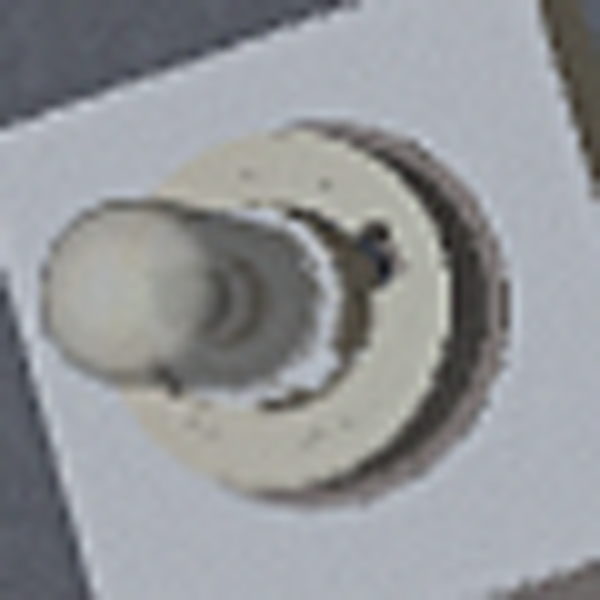

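The dome rose 35.1 mm from the rack height, which puts the origin at 59.1 mm. The right slot at (378,255) is empty, so the lugs have turned away and the tube is locked. Handing in.

```bash
python3 -c "
from bench import manip
print(manip.hand_in())"
```

```text
the job is handed in; nothing more can be done
None
```

The dispersing tube is in the tube drive, twisted to the stop and standing upright with its origin measured at 59.1 mm (seat 59 mm). I let go, backed the arm away and handed the job in; hand-in returned no verdict.

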